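# Seat the scanner panel over its quarter-turn fastener and hold it shut

## Robot

A 6-joint arm with a two-finger parallel gripper is mounted at the origin on the work surface. World frame = base frame: x ahead of the robot, y to its left, z up, the work surface at z = 0. Lengths are in m, angles in rad, forces in N, time in s.
With the tool pointing down it reaches from about 0.425 to 0.95 m from the base axis. Payload 3.5 kg.
Tool frame: the origin (TCP) lies between the finger pads; the fingertips stand 17 mm ahead of it and the grasp point (between the pads) lies 2 mm behind it; z points along the fingers, y is the direction in which the jaws open and shut (so a half turn about z gives the same grasp; the last joint's range is limited). The gripper opens to 85 mm and grips with 20 to 120 N. Pads are 22 mm wide; open, the fingers measure 114 mm over their backs; the gripper's body (76 mm by 85 mm) begins 54 mm behind the grasp point. The pads swing forward as they close: fully open they stand 13 mm farther back than shut.
Start: joints at [-1.387, 0.286, 1.577, -0, 1.279, -0.15], TCP at [0.221, -0.638, 0.248] pointing down, gripper open.
Joint ranges: [-2.77, 2.77], [-0.9, 2.22], [0.21, 2.48], [-1.53, 4.67], [0.24, 2.81], [-2.84, 2.84]. Speed limits (rad/s): [2.79, 2.79, 3.14, 3.14, 3.14, 3.14].

## Interface

Orientations are given as a unit quaternion [x, y, z, w].
In Python, from plant import ctrl gives the robot as it stands.
- The arm moves only by the tool carry_out, never from a script. Its argument "commands" is a list of rows, each an object with "delta_pos": the shift along the tool's x, y, z in m, a list of three; "delta_rot": the turn, a rotation vector about the tool's x, y, z in rad, a list of three; "claw": the opening in per cent of the stroke, from 0 (shut) to 100 (fully open). A call has 1 to 8 rows; each row is the pose to reach, as a shift and turn from the pose measured when the call began, along the tool's axes at that moment; what a row does not reach only later rows make up. A row lasts 1/12 s, in which the tool goes at most 41.7 mm and 7.16 degrees, less where a joint would pass 70% of its speed; a pose out of reach is approached as far as the arm can. A call with a gripper value outside its range is refused whole. The fingers move at their own pace and stop on an object; "force" is the grip in N (left out, the last holds). Time passes only in rows, so rows that repeat a pose let the fingers close. It gives the time, the measured TCP pose, the force and the opening at its end, in the units of the state.
- ctrl.get_state(): the state, without advancing time (a new reading comes with each control period).
- ctrl.read_camera(name): name is "scene" or "top" or "wrist"; returns (picture, depth): 384x512x3 uint8, red, green, blue; 384x512 float32, m along the optical axis (not along the pixel's ray), 0 where there is no reading.
- ctrl.camera_info(name): a dict with "fx", "fy", "cx", "cy" (pixels), "rvec" (rotation vector, rad) and "tvec" (3), from world to camera coordinates, as OpenCV has them; the wrist camera has in their place "mount" (4x4, takes a point from camera to tool coordinates, whose origin is the TCP and whose axes are the flange's). Camera axes: x right, y down, z forward; pixel columns grow to the right and rows downward; lengths in m; the calibration is good to about 2 mm. The wrist camera is an equidistant fisheye: a pixel r from the principal point sees the ray r / f radians off the axis. A picture is of the moment at which its call begins: read the wrist's pose just before it. camera_info takes no time and is no camera call.
- ctrl.sign_off(): hands the job in, once; it reports no verdict.
The state is a dict: "time": time; "qpos": joint angles; "dq": joint speeds; "joint_efforts": joint torques, N m; "eef_pos": TCP position; "tcp_rot": TCP orientation; "contact_force": force on the tool from outside, world axes, zero at the start; "wrist_torque": the same for the moment, N m; "opening": opening from 0.0 (shut) to 1.0 (fully open).
Only numpy, scipy, OpenCV 4.12 (cv2) and the standard library are available. Lean on these libraries where they do the work, as an engineer would, in place of code of your own. Each camera call takes 0.05 s, during which the arm holds its last target.

## Task

The access panel of the slide scanner's base unit has to go back on: first turn the quarter-turn fastener in the open frame until its slot lines up with the frame's short sides, then take the panel by its handle and set it gently, handle up, into the frame over the fastener (do not drop it in). Press the panel down flush against the frame ledge, against the springy seal, and finish while still holding it pressed there, so that a colleague can fit the screws. Leave the bottle, the slide tray and the screwdriver alone.

Things in the scene. Friction and masses are not known exactly. Their poses are not given: they have to be found in the camera images.
- housing: Low black base unit, 230 (its x) x 250 (its y) mm, top face 69 mm above the bench, fixed to the bench; origin at the centre of its underside, z up. On top in the middle is a rectangular raised black rim with the service opening in it.
- frame (a point): Centre of the frame in the base unit's top, at the height of its aluminium ledge (75 mm above the bench); x along the frame's short sides, y along its long sides, z up. The pocket inside the rim is 104 (x) x 140 (y) mm; the rim is 12 mm wide, rounded on top, and stands 11 mm above the ledge, which runs round inside it, 8 mm wide.
- seal (a joint): How far the sprung grey seal is pushed down, m. A flat rectangular ring just inside the ledge (86 x 122 mm outside, 8 mm wide); at 0 its top stands 5 mm above the ledge. It carries the panel's weight; it starts to sink at about 5 N and the panel meets the ledge at 0.005 with about 10 N in all, weight included. It springs up again when let go.
- fastener (a joint): Angle of the quarter-turn fastener about the vertical, rad, counter-clockwise from above positive. 0: its bar head and slot lie along the frame's x (the short sides), so that the panel can pass over it; 1.57: crosswise. Turns from -0.4 to 1.65 with light friction (0.06 N m), stays where it is left, no stop or click at 0.
- fastener_top (a point): Centre of the top face of the fastener's steel bar head, 26 mm above the ledge, on the turning axis at the frame's centre; x along the bar and its slot, z up. The head is 34 mm long (x), 10 mm wide (y) and 22 mm tall, standing free in the middle of the frame; the floor round it is 6 mm below the ledge.
- panel: Loose dark steel panel on the bench: plate 100 (x) x 135 (y) x 5 mm, 0.25 kg +-20%; origin: centre of underside, z up. Bridge handle along y over its middle: bar 10 mm wide, 114 long, from 52 to 64 mm above the underside, legs 10 mm square at y = +-52 mm, open beneath. A through slot 42 (x) x 17 (y) mm in its centre takes the fastener head. A half turn about z makes no difference.
- oil_bottle: Bystander: small amber bottle, diameter 38 mm, 75 mm tall, standing; origin under its centre.
- slide_tray: Bystander: flat grey tray of slides 90 x 130 x 18 mm; origin under its centre.
- screwdriver: Bystander: screwdriver 170 mm long lying along its x.
Things that resemble listed ones, but are neither listed nor needed, are in the scene too. Of the things that look like the panel, the largest one is meant.

How it is judged:
On the way, in this order (a step that is already met when the one before it is completed fails the run):
1. the fastener is turned to line up with the frame's short sides (within 0.15 rad), while the panel is still away from the frame (value of joint fastener between -0.15 and 0.15 rad and horizontal distance between panel and frame above 0.1 m), for 0.2 s.
2. the panel lies handle up in the frame, over the fastener (z of panel in the frame of frame below 0.0075 m and horizontal distance between panel and frame below 0.006 m and angle between panel's own z axis and vertical below 0.08 rad), for 0.2 s.
At the end, for the whole second after the job is handed in: Through the last second the fingers hold the panel (over 2 N), handle up and at rest, pressed to within 1.5 mm of the ledge, within 6 mm of the frame's centre and 0.08 rad of its direction, tilted under 0.04 rad, the fastener through its slot within 0.25 rad of aligned (z of panel in the frame of frame below 0.0015 m and horizontal distance between panel and frame below 0.006 m and angle between panel's own z axis and vertical below 0.04 rad and angle between the y axis of panel and the y axis of frame, either way round below 0.08 rad and value of joint fastener between -0.25 and 0.25 rad and linear speed of panel below 0.02 m/s and contact force between the fingers and panel above 2 N); the arm keeps its last pose, push and grip.
It fails at once if the panel is dropped or slammed into the frame (over 0.6 m/s down there) (horizontal distance between panel and frame below 0.03 m and z of panel in the frame of frame below 0.03 m and linear speed of panel above 0.6 m/s).
It fails at once if the bottle, the slide tray or the screwdriver is moved more than 3 cm (distance of any of oil_bottle, slide_tray, screwdriver from where it was at the start of the episode above 0.03 m).
It also fails if it takes over 56 s, if anything falls off the work surface, if the arm or the gripper's body presses on something with over 40 N, if the wrist force passes 120 N, or if a joint passes its speed limit or range.

## Working session

There is one attempt and no reset: what is moved stays moved. The work goes in short steps, Python scripts to look and compute and a tool call to move; the robot and the scene stay as the last step left them, time stands still between calls to the robot, and variables do not carry over. Pictures are saved under pics/ and viewed, and the job is handed in when it is done.

Besides the shell and the picture viewer there is one more tool, called after ">>>" as name([rows], argument=value, ...), one row to a line, values as JSON. carry_out: Moves the arm, as the interface text tells. Its arguments: {"type":"object","properties":{"commands":{"type":"array"},"force":{"type":"number"}},"required":["commands"]}

```bash
ls; mkdir -p pics
python3 - <<'E'
from plant import ctrl
import cv2,numpy as np
print(ctrl.get_state())
for n in ["scene","top","wrist"]:
    print(n,ctrl.camera_info(n))
for n in ["scene","top"]:
    im,d=ctrl.read_camera(n); cv2.imwrite(f"pics/{n}0.png",im[:,:,::-1]); np.save(f"{n}0_d.npy",d); np.save(f"{n}0.npy",im)
E
```

```text
pics
{'time': 0.0, 'qpos': array([-1.38699484e+00,  2.87149906e-01,  1.57818193e+00, -9.98751077e-06,
        1.27858497e+00, -1.49971759e-01]), 'dq': array([-0.00048851,  0.00156195,  0.0009652 ,  0.00044206, -0.00027197,
       -0.00025951]), 'joint_efforts': array([ 1.07062999e-03, -4.05971897e+01, -2.92628288e+01, -1.34793063e-04,
        5.86094975e-03,  5.48333730e-06]), 'eef_pos': array([ 0.22106689, -0.63712057,  0.24695496]), 'tcp_rot': array([ 9.86105812e-01,  1.66114347e-01, -2.44351500e-05, -1.16183041e-03]), 'contact_force': array([-0.23542136,  0.16922293,  0.28340752]), 'wrist_torque': array([-0.03500211,  0.00232699, -0.04182951]), 'opening': 0.9992930085089716}
scene {'fx': 418.5295794472873, 'fy': 418.5295794472873, 'cx': 255.6852787524785, 'cy': 197.19244168458002, 'rvec': array([ 1.06965728,  2.1741571 , -1.19140282]), 'tvec': array([ 0.21620733, -0.17641455,  1.56981555])}
top {'fx': 421.8149456072527, 'fy': 421.8149456072527, 'cx': 255.96278554503337, 'cy': 190.32696404619298, 'rvec': array([ 2.15446589, -2.15382163,  0.15955152]), 'tvec': array([0.12758333, 0.53474859, 1.14555231])}
wrist {'fx': 297.3186396354542, 'fy': 297.3186396354542, 'cx': 251.5300025363464, 'cy': 187.46587042662122, 'mount': array([[ 1.26507676e-04, -9.50542615e-01, -3.10594143e-01,
         7.89298898e-02],
       [ 9.99999892e-01, -1.85756930e-05,  4.64157658e-04,
        -9.80477085e-05],
       [-4.46971135e-04, -3.10594169e-01,  9.50542510e-01,
        -1.24939769e-01],
       [ 0.00000000e+00,  0.00000000e+00,  0.00000000e+00,
         1.00000000e+00]])}
```

View pics/top0.png

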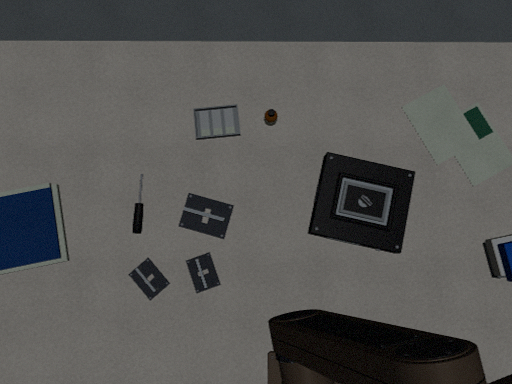

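View pics/scene0.png

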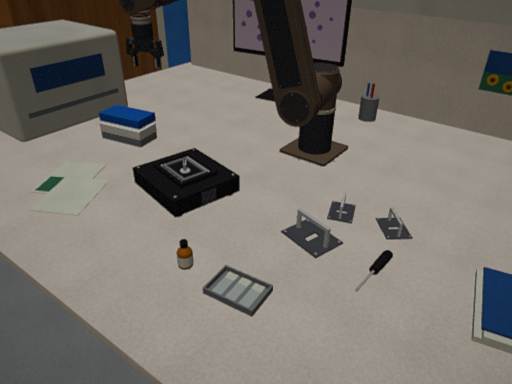

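The top view shows three panel-like plates: A at (206,215), B at (148,278) and C at (203,272). A is clearly the largest. The housing is at (362,202), with the fastener at (365,201). The bottle is at (271,117), the tray at (217,122) and the screwdriver at (140,205). I'll check A and the frame in close crops.

```bash
cat > h.py <<'E'
import cv2,numpy as np
from scipy.spatial.transform import Rotation as R
from plant import ctrl
def cam(n):
    i=ctrl.camera_info(n); K=np.array([[i['fx'],0,i['cx']],[0,i['fy'],i['cy']],[0,0,1]])
    return K,R.from_rotvec(i['rvec']).as_matrix(),np.array(i['tvec'])
def ray_z(n,uv,z):
    K,Rm,t=cam(n); c=-Rm.T@t; d=Rm.T@np.linalg.inv(K)@np.array([uv[0],uv[1],1.])
    return c+d*(z-c[2])/d[2]
def proj(n,P):
    K,Rm,t=cam(n); p=(Rm@np.atleast_2d(P).T).T+t; q=(K@p.T).T
    return q[:,:2]/q[:,2:]
# wrist fisheye
def wrist_pose():
    s=ctrl.get_state(); T=np.eye(4); T[:3,:3]=R.from_quat(s['tcp_rot']).as_matrix(); T[:3,3]=s['eef_pos']; return T
def wrist_ray_z(uv,z,T):
    i=ctrl.camera_info('wrist'); x=(uv[0]-i['cx'])/i['fx']; y=(uv[1]-i['cy'])/i['fy']; r=np.hypot(x,y)
    d=np.array([np.sin(r)*x/r,np.sin(r)*y/r,np.cos(r)]) if r>1e-9 else np.array([0,0,1.])
    M=T@i['mount']; c=M[:3,3]; d=M[:3,:3]@d
    return c+d*(z-c[2])/d[2]
def wrist_proj(P,T):
    i=ctrl.camera_info('wrist'); M=np.linalg.inv(T@i['mount']); p=(M[:3,:3]@np.atleast_2d(P).T).T+M[:3,3]
    th=np.arctan2(np.hypot(p[:,0],p[:,1]),p[:,2]); ph=np.arctan2(p[:,1],p[:,0])
    return np.c_[i['cx']+i['fx']*th*np.cos(ph),i['cy']+i['fy']*th*np.sin(ph)]
def snap(n,name,crop=None,k=1):
    T=wrist_pose(); im,d=ctrl.read_camera(n)
    np.savez(f'{name}.npz',im=im,d=d,T=T)
    if crop: im=im[crop[1]:crop[3],crop[0]:crop[2]]
    if k!=1: im=cv2.resize(im,None,fx=k,fy=k,interpolation=cv2.INTER_CUBIC)
    cv2.imwrite(f'pics/{name}.png',im[:,:,::-1]); return T
def bright(im,g=0.5): return (255*(im/255.)**g).astype(np.uint8)
E
python3 - <<'E'
from h import *
im=np.load('top0.npy')
a=bright(cv2.resize(im[185:245,170:240],None,fx=8,fy=8,interpolation=cv2.INTER_CUBIC));cv2.imwrite('pics/panel0.png',a[:,:,::-1])
a=bright(cv2.resize(im[145:260,300:425],None,fx=5,fy=5,interpolation=cv2.INTER_CUBIC));cv2.imwrite('pics/frame0.png',a[:,:,::-1])
d=np.load('top0_d.npy')
K,Rm,t=cam('top')
c=-Rm.T@t;print(c)
for u,v in [(206,215),(190,250),(330,165),(365,201)]:
    z=d[v,u];p=Rm.T@(np.linalg.inv(K)@[u,v,1]*z-t);print(u,v,p)
E
```

```text
[0.37173646 0.13899882 1.20706876]
206 215 [0.46316972 0.26343404 0.06448164]
190 250 [0.36914305 0.31374152 0.00243565]
330 165 [ 0.60074406 -0.07571977  0.06898564]
365 201 [ 0.49749809 -0.16002408  0.10101104]
```

View pics/panel0.png

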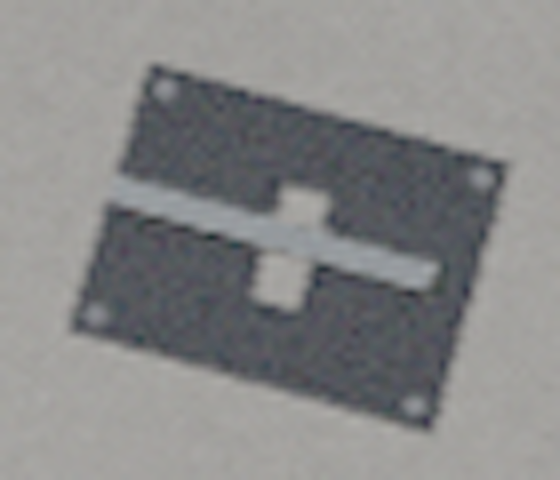

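View pics/frame0.png

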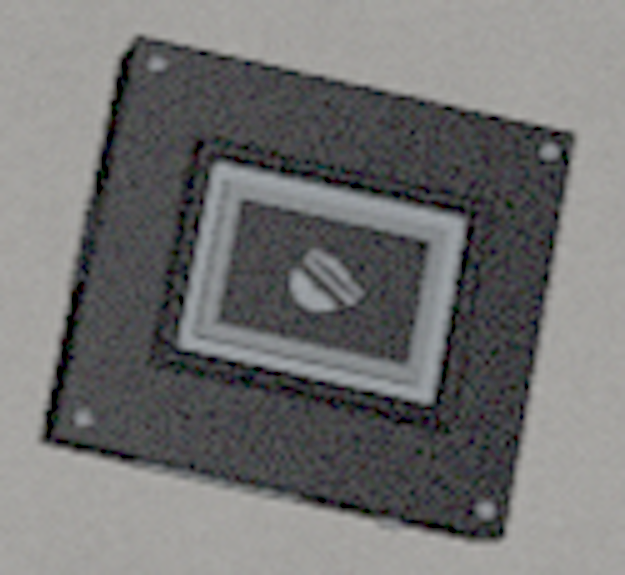

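```bash
cat > fit.py <<'E'
from h import *
def rect(pts): # ordered
    P=np.array(pts); c=P[:,:2].mean(0); e=[P[(i+1)%4]-P[i] for i in range(4)]
    return c.round(4),[round(float(np.linalg.norm(x[:2])),4) for x in e],[round(float(np.arctan2(x[1],x[0])),3) for x in e]
E
python3 - <<'E'
from fit import *
g=lambda L,s,o,z:[ray_z('top',(x/s+o[0],y/s+o[1]),z) for x,y in L]
print('panel',rect(g([(152,65),(508,162),(432,430),(72,330)],8,(170,185),.005)))
print('slot',[ray_z('top',(x/8+170,y/8+185),.005) for x,y in [(293,245)]])
print('handle',[ray_z('top',(x/8+170,y/8+185),.064) for x,y in [(105,190),(438,275),(0,0)][:2]])
print('screws',rect(g([(158,63),(550,150),(486,510),(84,417)],5,(300,145),.069)))
print('ledge',rect(g([(212,160),(468,212),(435,405),(178,350)],5,(300,145),.075)))
F=g([(318,250),(362,290),(330,310),(290,280),(312,262),(352,302)],5,(300,145),.101)
print('fast',np.round(F,4))
d=F[5]-F[4];print(np.arctan2(d[1],d[0]), (F[4]+F[5])/2)
E
```

```text
panel (array([0.4658, 0.2688]), [0.1326, 0.0988, 0.1328, 0.0985], [-1.837, 2.873, 1.302, -0.27])
slot [array([0.46614623, 0.26810399, 0.005     ])]
handle [array([0.48017786, 0.32579807, 0.064     ]), array([0.45136255, 0.21257289, 0.064     ])]
screws (array([ 0.4996, -0.1656]), [0.22, 0.201, 0.2207, 0.1999], [-1.793, 2.919, 1.343, -0.226])
ledge (array([ 0.4999, -0.1661]), [0.1417, 0.1072, 0.1407, 0.106], [-1.773, 2.93, 1.359, -0.203])
fast [[ 0.5135 -0.1569  0.101 ]
 [ 0.4922 -0.1794  0.101 ]
 [ 0.4816 -0.1621  0.101 ]
 [ 0.4975 -0.1415  0.101 ]
 [ 0.5071 -0.1535  0.101 ]
 [ 0.4858 -0.1739  0.101 ]]
-2.3762224601519573 [ 0.49645076 -0.16368795  0.101     ]
```

```bash
cat > go.py <<'E'
from h import *
import sys
def delta(p,th):
    T=wrist_pose(); y=np.array([np.cos(th),np.sin(th),0]); z=np.array([0,0,-1.]); x=np.cross(y,z)
    Rt=np.c_[x,y,z]
    return (T[:3,:3].T@(np.array(p)-T[:3,3])).round(4),R.from_matrix(T[:3,:3].T@Rt).as_rotvec().round(4)
if __name__=='__main__':
    a=[float(v) for v in sys.argv[1:5]]
    s=ctrl.get_state();print('t',s['time'],'pos',s['eef_pos'].round(4),'F',s['contact_force'].round(2),'M',s['wrist_torque'].round(2),'op',round(s['opening'],3)); T=wrist_pose(); print('yaw',np.arctan2(T[1,1],T[0,1]))
    print(delta(a[:3],a[3]))
E
python3 go.py 0.497 -0.164 0.21 -0.806
```

```text
t 0.1 pos [ 0.2211 -0.6372  0.2471] F [ 0.03 -0.45  0.2 ] M [0.06 0.   0.01] op 0.999
yaw -1.2370170538161025
(array([ 0.4157, -0.3566,  0.038 ]), array([-0.002 , -0.0008, -0.431 ]))
```

>>> carry_out([
  {"delta_pos": [0.4157, -0.3566, 0.038], "delta_rot": [-0.002, -0.0008, -0.431], "claw": 100},
  {"delta_pos": [0.4157, -0.3566, 0.038], "delta_rot": [-0.002, -0.0008, -0.431], "claw": 100},
  {"delta_pos": [0.4157, -0.3566, 0.038], "delta_rot": [-0.002, -0.0008, -0.431], "claw": 100},
  {"delta_pos": [0.4157, -0.3566, 0.038], "delta_rot": [-0.002, -0.0008, -0.431], "claw": 100},
  {"delta_pos": [0.4157, -0.3566, 0.038], "delta_rot": [-0.002, -0.0008, -0.431], "claw": 100},
  {"delta_pos": [0.4157, -0.3566, 0.038], "delta_rot": [-0.002, -0.0008, -0.431], "claw": 100},
  {"delta_pos": [0.4157, -0.3566, 0.038], "delta_rot": [-0.002, -0.0008, -0.431], "claw": 100},
  {"delta_pos": [0.4157, -0.3566, 0.038], "delta_rot": [-0.002, -0.0008, -0.431], "claw": 100},
])

```text
time: 0.77
eef_pos: [0.3889, -0.3482, 0.2245]
tcp_rot: [0.928, 0.373, -0.0, -0.0]
contact_force: [1.3, 0.7, -0.1]
opening: 1.004
```

```bash
python3 go.py 0.497 -0.164 0.21 -0.806
```

```text
t 0.7667 pos [ 0.3889 -0.3482  0.2245] F [ 1.27  0.73 -0.11] M [ 0.   -0.06 -0.01] op 1.004
yaw -0.8064418845375557
(array([ 0.2055, -0.0581,  0.0146]), array([-0.0006, -0.0002, -0.0004]))
```

>>> carry_out([
  {"delta_pos": [0.2055, -0.0581, 0.0146], "delta_rot": [0, 0, 0], "claw": 45},
  {"delta_pos": [0.2055, -0.0581, 0.0146], "delta_rot": [0, 0, 0], "claw": 45},
  {"delta_pos": [0.2055, -0.0581, 0.0146], "delta_rot": [0, 0, 0], "claw": 45},
  {"delta_pos": [0.2055, -0.0581, 0.0146], "delta_rot": [0, 0, 0], "claw": 45},
  {"delta_pos": [0.2055, -0.0581, 0.0146], "delta_rot": [0, 0, 0], "claw": 45},
  {"delta_pos": [0.2055, -0.0581, 0.0146], "delta_rot": [0, 0, 0], "claw": 45},
  {"delta_pos": [0.2055, -0.0581, 0.0146], "delta_rot": [0, 0, 0], "claw": 45},
])

```text
time: 1.35
eef_pos: [0.4974, -0.1615, 0.2092]
tcp_rot: [0.927, 0.375, -0.0, -0.001]
contact_force: [-1.0, -0.4, -1.1]
opening: 0.448
```

Run:
```python
from h import *
T=snap('wrist','w1')
print(T.round(4))
im=bright(np.load('w1.npz')['im']); cv2.imwrite('pics/w1.png',im[:,:,::-1])
```

```text
[[ 7.185e-01  6.955e-01 -1.600e-03  4.974e-01]
 [ 6.955e-01 -7.185e-01  1.500e-03 -1.615e-01]
 [-1.000e-04 -2.200e-03 -1.000e+00  2.092e-01]
 [ 0.000e+00  0.000e+00  0.000e+00  1.000e+00]]
```

View pics/w1.png

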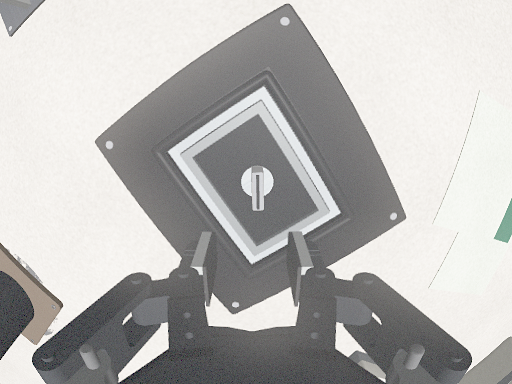

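Run:
```python
from h import *
im=bright(np.load('w1.npz')['im'])
a=cv2.resize(im[70:280,150:360],None,fx=2.8,fy=2.8,interpolation=cv2.INTER_CUBIC);cv2.imwrite('pics/w1c.png',a[:,:,::-1])
a=cv2.resize(im[155:225,225:295],None,fx=8,fy=8,interpolation=cv2.INTER_CUBIC);cv2.imwrite('pics/w1d.png',a[:,:,::-1])
```

```text
(no output)
```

View pics/w1c.png

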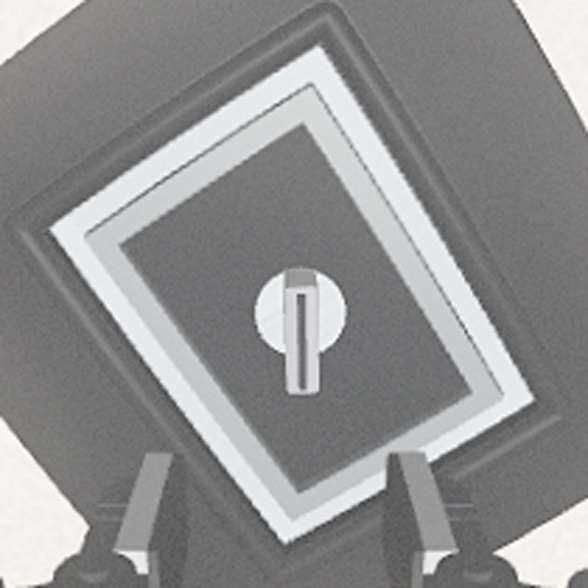

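View pics/w1d.png

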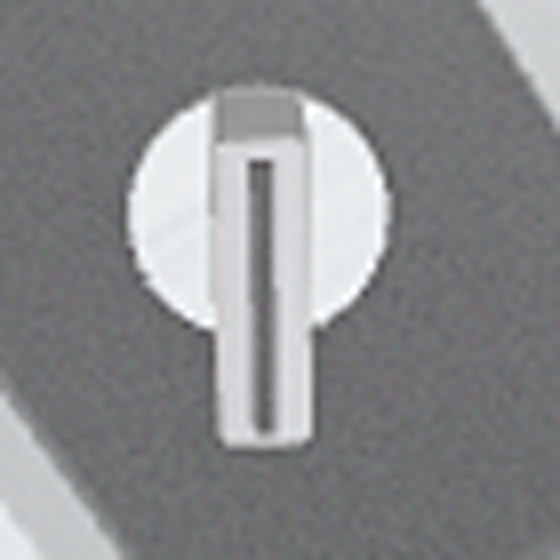

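Run:
```python
from fit import *
T=np.load('w1.npz')['T']
g=lambda L,s,o,z:[wrist_ray_z((x/s+o[0],y/s+o[1]),z,T) for x,y in L]
F=g([(260,158),(265,430),(215,140),(308,140),(316,447),(217,447)],8,(225,155),.101)
d=F[0]-F[1];print('slot ang',np.arctan2(d[1],d[0]),np.linalg.norm(d),(F[0]+F[1])/2); print(rect(F[2:]))
o=(150,70)
print('sealin',rect(g([(305,124),(475,392),(297,494),(119,243)],2.8,o,.08)))
print('sealout',rect(g([(313,84),(503,396),(299,518),(86,235)],2.8,o,.08)))
print('ledge',rect(g([(320,47),(533,400),(288,545),(50,230)],2.8,o,.075)))
print('screws',rect(g([(284.5,21),(393,216),(235,304.5),(109.5,145)],1,(0,0),.069)))
```

```text
slot ang 0.7934129777199916 0.029847446707324553 [ 0.49983751 -0.16566983  0.101     ]
(array([ 0.4999, -0.1658]), [0.0094, 0.0337, 0.0105, 0.0337], [-0.8, -2.334, 2.34, 0.776])
sealin (array([ 0.5  , -0.166]), [0.1049, 0.0708, 0.1055, 0.0691], [-1.789, 2.91, 1.336, -0.24])
sealout (array([ 0.5011, -0.1658]), [0.1207, 0.083, 0.1223, 0.0852], [-1.8, 2.934, 1.359, -0.227])
ledge (array([ 0.4996, -0.1665]), [0.139, 0.1028, 0.1405, 0.104], [-1.797, 2.933, 1.354, -0.223])
screws (array([ 0.4994, -0.1659]), [0.2205, 0.2007, 0.2201, 0.2002], [-1.795, 2.918, 1.344, -0.221])
```

```bash
python3 go.py 0.4997 -0.166 0.14 -0.787;python3 go.py 0.4997 -0.166 0.099 -0.787
```

```text
t 1.4 pos [ 0.497  -0.1631  0.2094] F [-0.38  0.01  0.15] M [ 0.    0.01 -0.  ] op 0.449
yaw -0.8035657792048921
(array([-0.    ,  0.0041,  0.0694]), array([-0.0015,  0.0007, -0.0166]))
t 1.4 pos [ 0.497  -0.1631  0.2094] F [-0.38  0.01  0.15] M [ 0.    0.01 -0.  ] op 0.449
yaw -0.8035657792048921
(array([0.    , 0.0042, 0.1104]), array([-0.0015,  0.0007, -0.0166]))
```

>>> carry_out([
  {"delta_pos": [0, 0.0041, 0.035], "delta_rot": [-0.0015, 0.0007, -0.0166], "claw": 45},
  {"delta_pos": [0, 0.0041, 0.065], "delta_rot": [-0.0015, 0.0007, -0.0166], "claw": 45},
  {"delta_pos": [0, 0.0042, 0.09], "delta_rot": [-0.0015, 0.0007, -0.0166], "claw": 45},
  {"delta_pos": [0, 0.0042, 0.105], "delta_rot": [-0.0015, 0.0007, -0.0166], "claw": 45},
  {"delta_pos": [0, 0.0042, 0.1104], "delta_rot": [-0.0015, 0.0007, -0.0166], "claw": 45},
  {"delta_pos": [0, 0.0042, 0.1104], "delta_rot": [-0.0015, 0.0007, -0.0166], "claw": 45},
])

```text
time: 1.9
eef_pos: [0.4981, -0.167, 0.0974]
tcp_rot: [0.925, 0.381, -0.001, -0.001]
contact_force: [0.2, -0.5, 0.3]
opening: 0.451
```

```bash
python3 go.py 0.4997 -0.166 0.099 -0.787
```

```text
t 1.9 pos [ 0.4981 -0.167   0.0974] F [ 0.21 -0.54  0.33] M [-0.03  0.03  0.04] op 0.451
yaw -0.7891878854691472
(array([ 0.0018,  0.0004, -0.0016]), array([-0.0033,  0.0013, -0.0022]))
```

Now close gently on the bar.

>>> carry_out([
  {"delta_pos": [0.0018, 0.0004, -0.0016], "delta_rot": [0, 0, 0], "claw": 25},
  {"delta_pos": [0.0018, 0.0004, -0.0016], "delta_rot": [0, 0, 0], "claw": 15},
  {"delta_pos": [0.0018, 0.0004, -0.0016], "delta_rot": [0, 0, 0], "claw": 5},
  {"delta_pos": [0.0018, 0.0004, -0.0016], "delta_rot": [0, 0, 0], "claw": 5},
  {"delta_pos": [0.0018, 0.0004, -0.0016], "delta_rot": [0, 0, 0], "claw": 5},
], force=25)

```text
time: 2.32
eef_pos: [0.4996, -0.1661, 0.1008]
tcp_rot: [0.925, 0.381, -0.002, -0.001]
contact_force: [-4.9, 1.4, 5.9]
opening: 0.115
```

```bash
python3 go.py 0.4997 -0.166 0.099 -1.794
```

```text
t 2.3167 pos [ 0.4996 -0.1661  0.1008] F [-4.85  1.4   5.92] M [0.28 0.77 0.01] op 0.115
yaw -0.7886812693581391
(array([0.0001, 0.0001, 0.0018]), array([-0.0026,  0.0038,  1.0053]))
```

>>> carry_out([
  {"delta_pos": [0.0001, 0.0001, 0], "delta_rot": [0, 0, 0.1], "claw": 5},
  {"delta_pos": [0.0001, 0.0001, 0], "delta_rot": [0, 0, 0.2], "claw": 5},
  {"delta_pos": [0.0001, 0.0001, 0], "delta_rot": [0, 0, 0.3], "claw": 5},
  {"delta_pos": [0.0001, 0.0001, 0], "delta_rot": [0, 0, 0.4], "claw": 5},
  {"delta_pos": [0.0001, 0.0001, 0], "delta_rot": [0, 0, 0.5], "claw": 5},
  {"delta_pos": [0.0001, 0.0001, 0], "delta_rot": [0, 0, 0.6], "claw": 5},
  {"delta_pos": [0.0001, 0.0001, 0], "delta_rot": [0, 0, 0.7], "claw": 5},
  {"delta_pos": [0.0001, 0.0001, 0], "delta_rot": [0, 0, 0.8], "claw": 5},
])

```text
time: 2.98
eef_pos: [0.4992, -0.1652, 0.1008]
tcp_rot: [1.0, -0.011, -0.003, -0.002]
contact_force: [-1.6, 2.5, -1.4]
opening: 0.114
```

```bash
python3 go.py 0.4997 -0.166 0.1 -1.794
```

```text
t 2.9833 pos [ 0.4992 -0.1652  0.1008] F [-1.56  2.47 -1.35] M [0.46 0.13 0.07] op 0.114
yaw -1.5933683486096974
(array([0.0006, 0.0008, 0.0008]), array([-0.0024,  0.0057,  0.2006]))
```

>>> carry_out([
  {"delta_pos": [0.0006, 0.0008, 0], "delta_rot": [0, 0, 0.1], "claw": 5},
  {"delta_pos": [0.0006, 0.0008, 0], "delta_rot": [0, 0, 0.2006], "claw": 5},
  {"delta_pos": [0.0006, 0.0008, 0], "delta_rot": [0, 0, 0.2006], "claw": 5},
  {"delta_pos": [0.0006, 0.0008, 0], "delta_rot": [0, 0, 0.2006], "claw": 45},
  {"delta_pos": [0.0006, 0.0008, 0], "delta_rot": [0, 0, 0.2006], "claw": 45},
  {"delta_pos": [0.0006, 0.0008, -0.03], "delta_rot": [0, 0, 0.2006], "claw": 60},
  {"delta_pos": [0.0006, 0.0008, -0.07], "delta_rot": [0, 0, 0.2006], "claw": 70},
  {"delta_pos": [0.0006, 0.0008, -0.11], "delta_rot": [0, 0, 0.2006], "claw": 70},
])

```text
time: 3.65
eef_pos: [0.5001, -0.1666, 0.2119]
tcp_rot: [0.994, -0.111, -0.003, -0.001]
contact_force: [0.6, -0.7, 0.5]
opening: 0.701
```

```bash
python3 go.py 0.4997 -0.166 0.21 -1.794
python3 - <<'E'
from h import *
T=snap('wrist','w2')
im=bright(np.load('w2.npz')['im'])
a=cv2.resize(im[70:280,150:360],None,fx=2.8,fy=2.8,interpolation=cv2.INTER_CUBIC);cv2.imwrite('pics/w2c.png',a[:,:,::-1])
E
```

```text
t 3.65 pos [ 0.5001 -0.1666  0.2119] F [ 0.58 -0.7   0.52] M [ 0.01 -0.01 -0.05] op 0.701
yaw -1.7924125258759256
(array([-0.0005, -0.0005,  0.0019]), array([-0.0015,  0.0065,  0.0016]))
```

View pics/w2c.png

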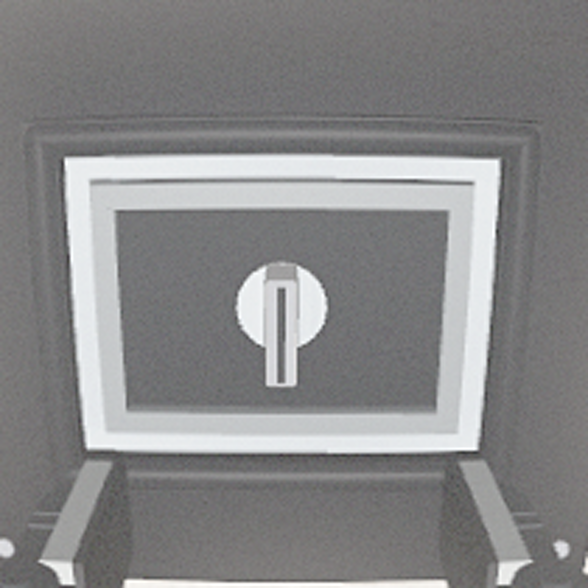

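```bash
python3 - <<'E'
from fit import *
T=np.load('w2.npz')['T'];o=(150,70)
g=lambda L,z:[wrist_ray_z((x/2.8+o[0],y/2.8+o[1]),z,T) for x,y in L]
F=g([(280,288),(282,384),(266,279),(294,279),(299,386),(268,386)],.101)
d=F[0]-F[1];print('slot ang',np.arctan2(d[1],d[0]),(F[0]+F[1])/2,rect(F[2:]))
print('sealin',rect(g([(115,210),(450,209),(436,410),(126,412)],.08)))
print('ledge',rect(g([(65,158),(501,158),(479,452),(87,450)],.075)))
E
python3 go.py 0.466 0.268 0.22 -0.267
```

```text
slot ang -0.20304783691830636 [ 0.49900059 -0.16563706  0.101     ] (array([ 0.5   , -0.1661]), [0.0082, 0.0338, 0.0095, 0.0338], [-1.792, 2.969, 1.35, -0.21])
sealin (array([ 0.4996, -0.1658]), [0.1058, 0.069, 0.1057, 0.0695], [-1.789, 2.91, 1.357, -0.229])
ledge (array([ 0.4986, -0.1661]), [0.1399, 0.1042, 0.1402, 0.1035], [-1.792, 2.921, 1.344, -0.223])
t 3.7 pos [ 0.5048 -0.169   0.2228] F [ 3.82 -1.05  5.92] M [ 0.01 -0.11 -0.02] op 0.699
yaw -1.7921031203297908
(array([-1.338e-01, -4.179e-01, -1.000e-04]), array([ 0.0111, -0.0057, -1.5251]))
```

>>> carry_out([
  {"delta_pos": [-0.014, -0.042, 0], "delta_rot": [0.001, -0.001, -0.12], "claw": 70},
  {"delta_pos": [-0.028, -0.084, 0], "delta_rot": [0.002, -0.001, -0.24], "claw": 80},
  {"delta_pos": [-0.042, -0.126, 0], "delta_rot": [0.003, -0.002, -0.36], "claw": 80},
  {"delta_pos": [-0.054, -0.164, 0], "delta_rot": [0.004, -0.002, -0.48], "claw": 80},
  {"delta_pos": [-0.066, -0.202, 0], "delta_rot": [0.005, -0.003, -0.6], "claw": 80},
  {"delta_pos": [-0.078, -0.24, 0], "delta_rot": [0.006, -0.003, -0.72], "claw": 80},
  {"delta_pos": [-0.09, -0.278, 0], "delta_rot": [0.007, -0.004, -0.84], "claw": 80},
  {"delta_pos": [-0.1, -0.316, 0], "delta_rot": [0.008, -0.004, -0.96], "claw": 80},
])

```text
time: 4.37
eef_pos: [0.4769, 0.1631, 0.2219]
tcp_rot: [0.931, 0.365, 0.004, 0.001]
contact_force: [0.6, -0.9, -0.3]
opening: 0.801
```

```bash
python3 go.py 0.466 0.268 0.22 -0.267
```

```text
t 4.3667 pos [0.4769 0.1631 0.2219] F [ 0.63 -0.89 -0.25] M [-0.03  0.    0.01] op 0.801
yaw -0.8243643972156942
(array([ 0.0632, -0.0844,  0.0018]), array([ 0.0065, -0.0046, -0.5573]))
```

>>> carry_out([
  {"delta_pos": [0.02, -0.03, 0.001], "delta_rot": [0.0015, -0.001, -0.12], "claw": 80},
  {"delta_pos": [0.04, -0.06, 0.002], "delta_rot": [0.003, -0.002, -0.24], "claw": 80},
  {"delta_pos": [0.0632, -0.0844, 0.002], "delta_rot": [0.004, -0.003, -0.36], "claw": 80},
  {"delta_pos": [0.0632, -0.0844, 0.002], "delta_rot": [0.0055, -0.004, -0.48], "claw": 80},
  {"delta_pos": [0.0632, -0.0844, 0.002], "delta_rot": [0.0065, -0.0046, -0.5573], "claw": 80},
  {"delta_pos": [0.0632, -0.0844, 0.002], "delta_rot": [0.0065, -0.0046, -0.5573], "claw": 80},
  {"delta_pos": [0.0632, -0.0844, 0.002], "delta_rot": [0.0065, -0.0046, -0.5573], "claw": 80},
  {"delta_pos": [0.0632, -0.0844, 0.002], "delta_rot": [0.0065, -0.0046, -0.5573], "claw": 80},
])

```text
time: 5.03
eef_pos: [0.4665, 0.2677, 0.2202]
tcp_rot: [0.796, 0.606, 0.001, 0.0]
contact_force: [0.3, -0.5, -0.9]
opening: 0.8
```

```bash
python3 go.py 0.466 0.268 0.22 -0.267
python3 - <<'E'
from h import *
T=snap('wrist','w3')
im=bright(np.load('w3.npz')['im'])
a=cv2.resize(im[40:300,130:390],None,fx=2.3,fy=2.3,interpolation=cv2.INTER_CUBIC);cv2.imwrite('pics/w3c.png',a[:,:,::-1])
E
```

```text
t 5.0333 pos [0.4665 0.2677 0.2202] F [ 0.29 -0.47 -0.93] M [-0.02  0.05  0.01] op 0.8
yaw -0.2688725364859968
(array([ 0.0002, -0.0005,  0.0002]), array([ 0.0011, -0.0005, -0.0019]))
```

View pics/w3c.png

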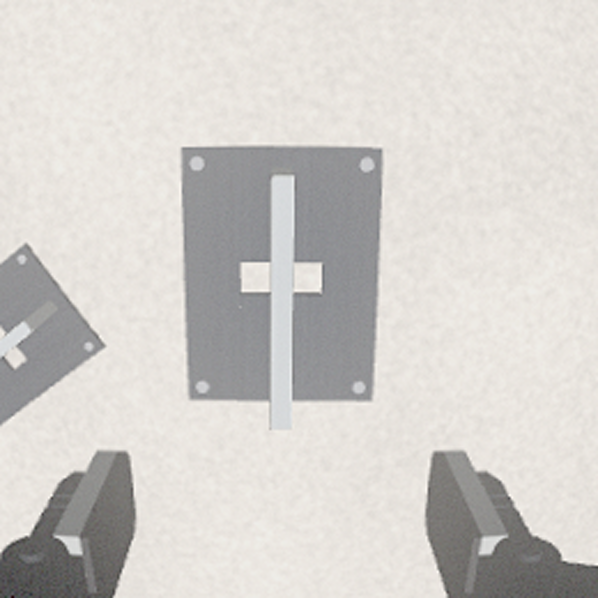

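Run:
```python
from fit import *
T=np.load('w3.npz')['T'];o=(130,40)
g=lambda L,z:[wrist_ray_z((x/2.3+o[0],y/2.3+o[1]),z,T) for x,y in L]
print('panel',rect(g([(182,148),(382,148),(373,401),(190,401)],.005)))
print('slot',rect(g([(240,262),(322,262),(322,293),(240,293)],.005)))
print('handle',rect(g([(272,175),(294,175),(292,430),(271,430)],.064)))
```

```text
panel (array([0.4673, 0.2677]), [0.0989, 0.1349, 0.0996, 0.1348], [-0.268, -1.838, 2.872, 1.299])
slot (array([0.4672, 0.2688]), [0.0416, 0.0163, 0.0421, 0.0163], [-0.269, -1.824, 2.873, 1.287])
handle (array([0.4674, 0.2684]), [0.009, 0.114, 0.0096, 0.114], [-0.268, -1.842, 2.872, 1.295])
```

```bash
python3 go.py 0.4673 0.2682 0.056 -0.270
```

```text
t 5.0833 pos [0.4664 0.2676 0.2201] F [-0.03  0.62 -0.64] M [-0.02 -0.01  0.01] op 0.798
yaw -0.2688326229468345
(array([0.0008, 0.0006, 0.1641]), array([ 0.0009, -0.0004,  0.0012]))
```

>>> carry_out([
  {"delta_pos": [0.0008, 0.0006, 0.04], "delta_rot": [0.0009, -0.0004, 0.0012], "claw": 80},
  {"delta_pos": [0.0008, 0.0006, 0.08], "delta_rot": [0.0009, -0.0004, 0.0012], "claw": 80},
  {"delta_pos": [0.0008, 0.0006, 0.115], "delta_rot": [0.0009, -0.0004, 0.0012], "claw": 70},
  {"delta_pos": [0.0008, 0.0006, 0.14], "delta_rot": [0.0009, -0.0004, 0.0012], "claw": 60},
  {"delta_pos": [0.0008, 0.0006, 0.156], "delta_rot": [0.0009, -0.0004, 0.0012], "claw": 50},
  {"delta_pos": [0.0008, 0.0006, 0.164], "delta_rot": [0.0009, -0.0004, 0.0012], "claw": 45},
  {"delta_pos": [0.0008, 0.0006, 0.164], "delta_rot": [0.0009, -0.0004, 0.0012], "claw": 40},
  {"delta_pos": [0.0008, 0.0006, 0.164], "delta_rot": [0.0009, -0.0004, 0.0012], "claw": 35},
])

```text
time: 5.75
eef_pos: [0.4681, 0.2681, 0.0568]
tcp_rot: [0.796, 0.605, 0.0, 0.0]
contact_force: [0.2, 0.0, 0.3]
opening: 0.351
```

```bash
python3 go.py 0.4673 0.2682 0.056 -0.270
```

```text
t 5.75 pos [0.4681 0.2681 0.0568] F [0.24 0.   0.3 ] M [ 0.05 -0.02 -0.03] op 0.351
yaw -0.2708711790487333
(array([-0.0001, -0.0008,  0.0008]), array([ 0.0008, -0.0005, -0.0009]))
```

>>> carry_out([
  {"delta_pos": [-0.0001, -0.0008, 0.0008], "delta_rot": [0.0008, -0.0005, -0.0009], "claw": 25},
  {"delta_pos": [-0.0001, -0.0008, 0.0008], "delta_rot": [0.0008, -0.0005, -0.0009], "claw": 18},
  {"delta_pos": [-0.0001, -0.0008, 0.0008], "delta_rot": [0.0008, -0.0005, -0.0009], "claw": 14},
  {"delta_pos": [-0.0001, -0.0008, 0.0008], "delta_rot": [0.0008, -0.0005, -0.0009], "claw": 0},
  {"delta_pos": [-0.0001, -0.0008, 0.0008], "delta_rot": [0.0008, -0.0005, -0.0009], "claw": 0},
  {"delta_pos": [-0.0001, -0.0008, 0.0008], "delta_rot": [0.0008, -0.0005, -0.0009], "claw": 0},
  {"delta_pos": [-0.0001, -0.0008, 0.0008], "delta_rot": [0.0008, -0.0005, -0.0009], "claw": 0},
], force=80)

```text
time: 6.33
eef_pos: [0.4681, 0.2687, 0.0576]
tcp_rot: [0.796, 0.606, 0.001, 0.0]
contact_force: [-2.4, 0.5, 6.6]
opening: 0.096
```

```bash
python3 go.py 0.4673 0.2682 0.18 -0.270
```

```text
t 6.3333 pos [0.4681 0.2687 0.0576] F [-2.41  0.5   6.56] M [-0.05  0.23 -0.01] op 0.096
yaw -0.2699064039102241
(array([-0.0005, -0.0005, -0.1224]), array([ 0.0017, -0.0012,  0.0001]))
```

>>> carry_out([
  {"delta_pos": [0, 0, -0.008], "delta_rot": [0, 0, 0], "claw": 0},
  {"delta_pos": [0, 0, -0.025], "delta_rot": [0, 0, 0], "claw": 0},
  {"delta_pos": [0, 0, -0.05], "delta_rot": [0, 0, 0], "claw": 0},
  {"delta_pos": [0, 0, -0.08], "delta_rot": [0, 0, 0], "claw": 0},
  {"delta_pos": [0, 0, -0.11], "delta_rot": [0, 0, 0], "claw": 0},
  {"delta_pos": [0, 0, -0.135], "delta_rot": [0, 0, 0], "claw": 0},
  {"delta_pos": [0, 0, -0.15], "delta_rot": [0, 0, 0], "claw": 0},
  {"delta_pos": [0, 0, -0.15], "delta_rot": [0, 0, 0], "claw": 0},
])

```text
time: 7.0
eef_pos: [0.4697, 0.2693, 0.2121]
tcp_rot: [0.796, 0.606, 0.005, 0.002]
contact_force: [2.0, 0.4, -2.1]
opening: 0.101
```

```bash
python3 go.py 0.4996 -0.166 0.2 -0.223
python3 - <<'E'
from h import *
T=snap('wrist','w4')
im=bright(np.load('w4.npz')['im'])
cv2.imwrite('pics/w4.png',im[:,:,::-1])
im=snap('scene','s4')
E
```

```text
t 7.0 pos [0.4697 0.2693 0.2121] F [ 1.97  0.38 -2.13] M [0.05 0.02 0.02] op 0.101
yaw -0.26977134846426104
(array([-0.4116,  0.1447,  0.0109]), array([ 0.0086, -0.0056, -0.0467]))
```

View pics/w4.png

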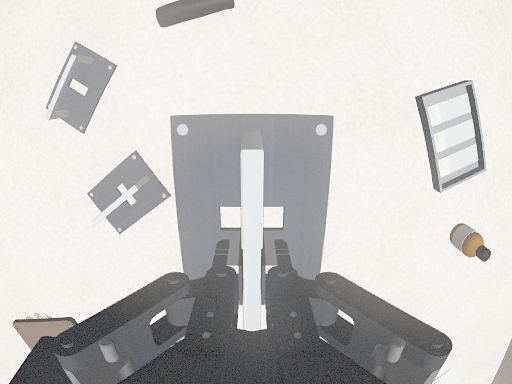

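View pics/s4.png

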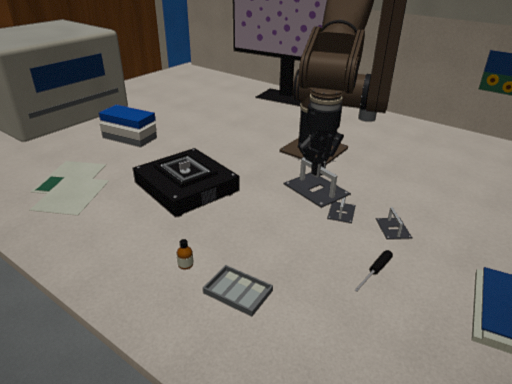

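```bash
cat > held.py <<'E'
from h import *
def tool(L,h,s=1,o=(0,0)): # points at tool z = h
    i=ctrl.camera_info('wrist');T=np.diag([1,-1,-1,1.]);
    return np.array([T[:3,:3]@wrist_ray_z((x/s+o[0],y/s+o[1]),-h,T) for x,y in L])
E
python3 - <<'E'
from held import *
im=bright(np.load('w4.npz')['im'])
a=cv2.resize(im[100:250,160:345],None,fx=4,fy=4,interpolation=cv2.INTER_CUBIC);cv2.imwrite('pics/w4c.png',a[:,:,::-1])
E
```

```text
(no output)
```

View pics/w4c.png

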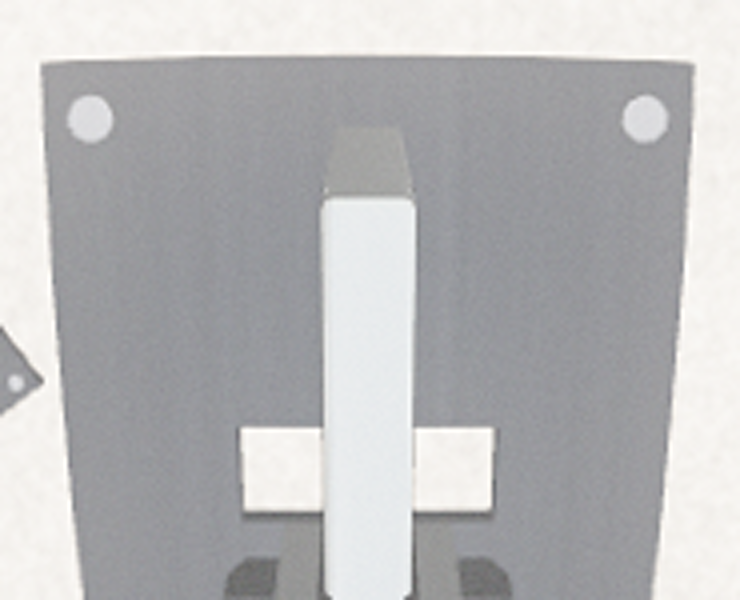

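Run:
```python
from held import *
o=(160,100)
for h in (.046,.049,.052,.055):
    C=tool([(41,64),(695,65)],h,4,o); S=tool([(239,427),(494,427),(493,513),(243,513)],h,4,o); s=S.mean(0)
    d=C[1]-C[0]; B=tool([(322,198),(414,198),(412,595),(324,595)],h-.059,4,o)
    print(h,'W',np.linalg.norm(d).round(4),'ang',np.arctan2(d[0],d[1]).round(4),'edge-slot',(C.mean(0)-s).round(4),'slot c',s[:2].round(4),'slotw',(S[1]-S[0])[1].round(4),(S[0]-S[3])[0].round(4),'bar',B[:,:2].round(4).tolist())
```

```text
0.046 W 0.0957 ang -0.0012 edge-slot [0.064  0.0001 0.    ] slot c [ 0.0034 -0.0004] slotw 0.0396 0.0149 bar [[0.058, -0.0048], [0.058, 0.004], [0.0149, 0.0043], [0.0149, -0.0052]]
0.049 W 0.0974 ang -0.0012 edge-slot [0.0651 0.0001 0.    ] slot c [ 0.002  -0.0004] slotw 0.0403 0.0151 bar [[0.0574, -0.0049], [0.0574, 0.0041], [0.0131, 0.0045], [0.0132, -0.0053]]
0.052 W 0.099 ang -0.0012 edge-slot [0.0662 0.0001 0.    ] slot c [ 0.0007 -0.0004] slotw 0.041 0.0154 bar [[0.0568, -0.0051], [0.0568, 0.0042], [0.0114, 0.0046], [0.0114, -0.0054]]
0.055 W 0.1007 ang -0.0012 edge-slot [0.0673 0.0001 0.    ] slot c [-0.0006 -0.0004] slotw 0.0417 0.0156 bar [[0.0563, -0.0052], [0.0563, 0.0043], [0.0097, 0.0047], [0.0097, -0.0055]]
```

>>> carry_out([
  {"delta_pos": [-0.015, 0.005, 0.002], "delta_rot": [0.001, -0.001, -0.005], "claw": 0},
  {"delta_pos": [-0.045, 0.016, 0.003], "delta_rot": [0.002, -0.002, -0.015], "claw": 0},
  {"delta_pos": [-0.08, 0.028, 0.003], "delta_rot": [0.004, -0.003, -0.025], "claw": 0},
  {"delta_pos": [-0.116, 0.041, 0.003], "delta_rot": [0.006, -0.004, -0.035], "claw": 0},
  {"delta_pos": [-0.152, 0.0535, 0.003], "delta_rot": [0.008, -0.005, -0.045], "claw": 0},
  {"delta_pos": [-0.188, 0.066, 0.003], "delta_rot": [0.0086, -0.0056, -0.0467], "claw": 0},
  {"delta_pos": [-0.224, 0.079, 0.003], "delta_rot": [0.0086, -0.0056, -0.0467], "claw": 0},
  {"delta_pos": [-0.26, 0.0915, 0.003], "delta_rot": [0.0086, -0.0056, -0.0467], "claw": 0},
])

```text
time: 7.77
eef_pos: [0.4845, -0.008, 0.2013]
tcp_rot: [0.781, 0.624, -0.005, -0.003]
contact_force: [-0.1, 0.2, -2.8]
opening: 0.1
```

```bash
python3 go.py 0.4996 -0.166 0.2 -0.223
```

```text
t 7.7667 pos [ 0.4845 -0.008   0.2013] F [-0.11  0.22 -2.76] M [ 0.01 -0.05 -0.  ] op 0.1
yaw -0.22302813272547695
(array([-0.1508,  0.0496,  0.0014]), array([-0.0118,  0.0043, -0.    ]))
```

>>> carry_out([
  {"delta_pos": [-0.03, 0.01, 0], "delta_rot": [-0.002, 0.001, 0], "claw": 0},
  {"delta_pos": [-0.065, 0.0215, 0], "delta_rot": [-0.006, 0.002, 0], "claw": 0},
  {"delta_pos": [-0.1, 0.033, 0], "delta_rot": [-0.01, 0.0035, 0], "claw": 0},
  {"delta_pos": [-0.13, 0.043, 0], "delta_rot": [-0.0118, 0.0043, 0], "claw": 0},
  {"delta_pos": [-0.147, 0.0484, 0], "delta_rot": [-0.0118, 0.0043, 0], "claw": 0},
  {"delta_pos": [-0.1508, 0.0496, 0], "delta_rot": [-0.0118, 0.0043, 0], "claw": 0},
  {"delta_pos": [-0.1508, 0.0496, 0], "delta_rot": [-0.0118, 0.0043, 0], "claw": 0},
  {"delta_pos": [-0.1508, 0.0496, 0], "delta_rot": [-0.0118, 0.0043, 0], "claw": 0},
])

```text
time: 8.43
eef_pos: [0.4985, -0.165, 0.1994]
tcp_rot: [0.781, 0.624, -0.0, -0.002]
contact_force: [0.3, -0.1, -4.0]
opening: 0.102
```

```bash
python3 go.py 0.4996 -0.166 0.172 -0.223
python3 - <<'E'
from h import *
T=snap('wrist','w5')
im=bright(np.load('w5.npz')['im'])
a=cv2.resize(im[60:260,120:380],None,fx=3,fy=3,interpolation=cv2.INTER_CUBIC);cv2.imwrite('pics/w5c.png',a[:,:,::-1])
E
```

```text
t 8.4333 pos [ 0.4985 -0.165   0.1994] F [ 0.29 -0.12 -4.03] M [-0.01  0.01 -0.02] op 0.102
yaw -0.2232675660253716
(array([-0.0008,  0.0014,  0.0274]), array([-0.0037, -0.0018, -0.0003]))
```

View pics/w5c.png

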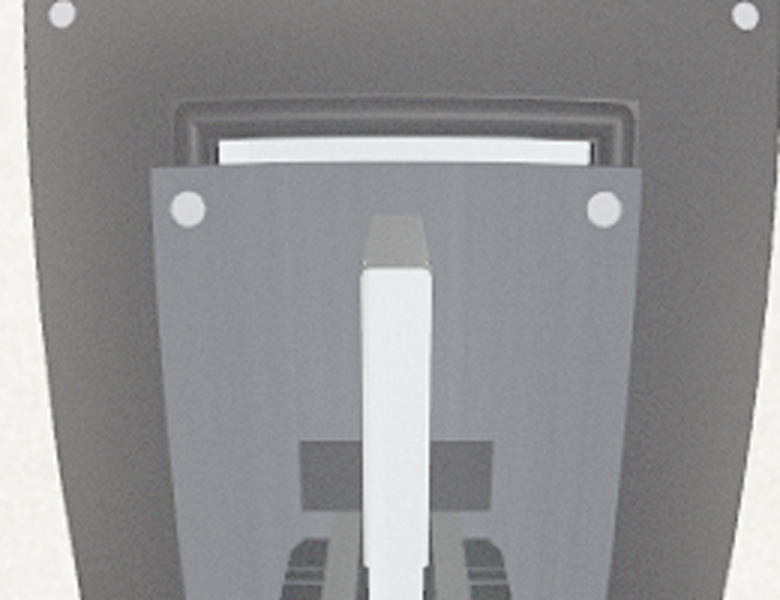

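Run:
```python
from fit import *
T=np.load('w5.npz')['T'];o=(120,60)
g=lambda L,z:np.array([wrist_ray_z((x/3+o[0],y/3+o[1]),z,T) for x,y in L])
Ti=np.linalg.inv(T)
for n,L,z in [('rim outer',[(173,103),(639,103)],.069),('ledge',[(218,141),(590,143)],.075),('screws',[(62,14),(745,15)],.069),('panel',[(151,168),(641,168)],.146)]:
    P=g(L,z);m=P.mean(0);d=P[1]-P[0];print(n,np.linalg.norm(d),'ang',np.arctan2(d[1],d[0]),'mid world',m,'tool',(Ti@np.r_[m,1])[:3])
f=np.array([.4996,-.166]);y=np.array([np.cos(1.348),np.sin(1.348)]);print(f+.07*y,f+.1105*y)
```

```text
rim outer 0.1342272227085242 ang -0.2204180702572301 mid world [ 0.51859115 -0.08676972  0.069     ] tool [0.08045596 0.0027294  0.13054442]
ledge 0.10434756897792373 ang -0.2265036924401419 mid world [ 0.51534055 -0.09809716  0.075     ] tool [0.06870049 0.00204511 0.12452627]
screws 0.20046929110910433 ang -0.2221673783513529 mid world [ 0.52437045 -0.05842376  0.069     ] tool [0.10937793 0.00208898 0.13059764]
panel 0.0997806212988557 ang -0.22262476207439397 mid world [ 0.51280513 -0.09948754  0.146     ] tool [ 0.066908   -0.00038536  0.05353161]
[ 0.51506704 -0.09773016] [ 0.52401583 -0.05823119]
```

```bash
python3 go.py 0.5002 -0.166 0.16 -0.223
```

```text
t 8.4833 pos [ 0.4988 -0.1646  0.1999] F [-0.93  0.18 -2.3 ] M [ 0.03 -0.   -0.  ] op 0.095
yaw -0.22229091416260194
(array([-0.0011,  0.0018,  0.0398]), array([-0.0029, -0.0014,  0.0007]))
```

>>> carry_out([
  {"delta_pos": [-0.0011, 0.0018, 0.008], "delta_rot": [-0.0029, -0.0014, 0.0007], "claw": 0},
  {"delta_pos": [-0.0011, 0.0018, 0.016], "delta_rot": [-0.0029, -0.0014, 0.0007], "claw": 0},
  {"delta_pos": [-0.0011, 0.0018, 0.024], "delta_rot": [-0.0029, -0.0014, 0.0007], "claw": 0},
  {"delta_pos": [-0.0011, 0.0018, 0.032], "delta_rot": [-0.0029, -0.0014, 0.0007], "claw": 0},
  {"delta_pos": [-0.0011, 0.0018, 0.04], "delta_rot": [-0.0029, -0.0014, 0.0007], "claw": 0},
  {"delta_pos": [-0.0011, 0.0018, 0.044], "delta_rot": [-0.0029, -0.0014, 0.0007], "claw": 0},
  {"delta_pos": [-0.0011, 0.0018, 0.044], "delta_rot": [-0.0029, -0.0014, 0.0007], "claw": 0},
  {"delta_pos": [-0.0011, 0.0018, 0.044], "delta_rot": [-0.0029, -0.0014, 0.0007], "claw": 0},
])

```text
time: 9.15
eef_pos: [0.5001, -0.1659, 0.1555]
tcp_rot: [0.781, 0.624, -0.0, -0.0]
contact_force: [-0.1, 0.0, -2.8]
opening: 0.098
```

```bash
python3 go.py 0.5002 -0.166 0.14 -0.223
```

```text
t 9.15 pos [ 0.5001 -0.1659  0.1555] F [-0.05  0.   -2.79] M [ 0.05 -0.01 -0.  ] op 0.098
yaw -0.22297183386016542
(array([-0.    ,  0.0002,  0.0155]), array([-0.0007, -0.0002,  0.    ]))
```

>>> carry_out([
  {"delta_pos": [0, 0.0001, 0.004], "delta_rot": [-0.0007, 0, 0], "claw": 0},
  {"delta_pos": [0, 0.0001, 0.008], "delta_rot": [-0.0007, 0, 0], "claw": 0},
  {"delta_pos": [0, 0.0001, 0.012], "delta_rot": [-0.0007, 0, 0], "claw": 0},
  {"delta_pos": [0, 0.0001, 0.015], "delta_rot": [-0.0007, 0, 0], "claw": 0},
  {"delta_pos": [0, 0.0001, 0.016], "delta_rot": [-0.0007, 0, 0], "claw": 0},
  {"delta_pos": [0, 0.0001, 0.016], "delta_rot": [-0.0007, 0, 0], "claw": 0},
])

```text
time: 9.65
eef_pos: [0.4999, -0.1658, 0.1389]
tcp_rot: [0.781, 0.624, -0.0, -0.0]
contact_force: [0.8, 0.8, -3.0]
opening: 0.097
```

```bash
python3 go.py 0.5002 -0.166 0.133 -0.223
python3 - <<'E'
from h import *
T=snap('wrist','w6')
im=bright(np.load('w6.npz')['im'])
a=cv2.resize(im[60:260,120:380],None,fx=3,fy=3,interpolation=cv2.INTER_CUBIC);cv2.imwrite('pics/w6c.png',a[:,:,::-1])
E
```

```text
t 9.65 pos [ 0.4999 -0.1658  0.1389] F [ 0.83  0.79 -3.03] M [ 0.01  0.04 -0.  ] op 0.097
yaw -0.22312044135319045
(array([-0.0001,  0.0003,  0.0059]), array([-0.0008, -0.0005, -0.0001]))
```

View pics/w6c.png

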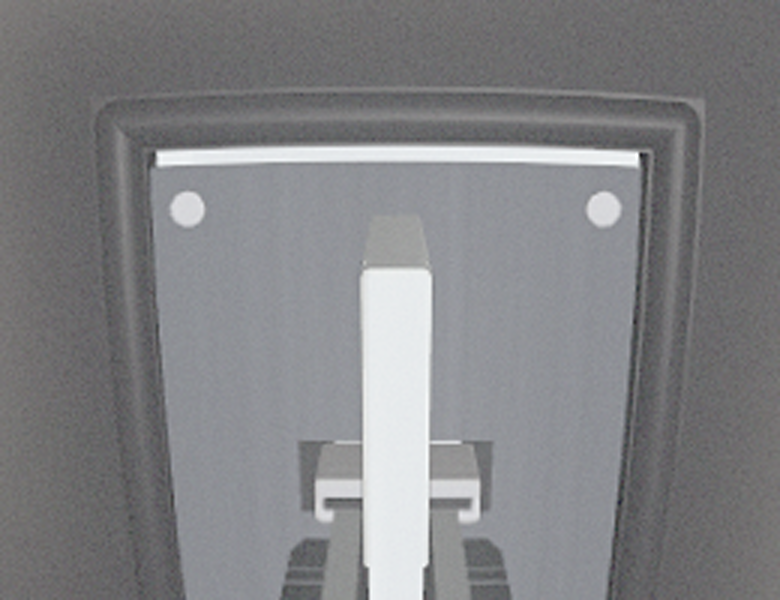

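>>> carry_out([
  {"delta_pos": [0, 0.0002, 0.001], "delta_rot": [-0.0008, 0, 0], "claw": 0},
  {"delta_pos": [0, 0.0002, 0.002], "delta_rot": [-0.0008, 0, 0], "claw": 0},
  {"delta_pos": [0, 0.0002, 0.003], "delta_rot": [-0.0008, 0, 0], "claw": 0},
  {"delta_pos": [0, 0.0002, 0.004], "delta_rot": [-0.0008, 0, 0], "claw": 0},
  {"delta_pos": [0, 0.0002, 0.005], "delta_rot": [-0.0008, 0, 0], "claw": 0},
  {"delta_pos": [0, 0.0002, 0.006], "delta_rot": [-0.0008, 0, 0], "claw": 0},
  {"delta_pos": [0, 0.0002, 0.006], "delta_rot": [-0.0008, 0, 0], "claw": 0},
  {"delta_pos": [0, 0.0002, 0.006], "delta_rot": [-0.0008, 0, 0], "claw": 0},
])

```text
time: 10.37
eef_pos: [0.5006, -0.1662, 0.134]
tcp_rot: [0.781, 0.624, 0.0, 0.001]
contact_force: [-3.0, 0.5, 5.1]
opening: 0.098
```

```bash
python3 go.py 0.5002 -0.166 0.132 -0.223
```

```text
t 10.3667 pos [ 0.5006 -0.1662  0.134 ] F [-3.01  0.47  5.09] M [0.18 0.47 0.  ] op 0.098
yaw -0.2229413082508246
(array([ 0.0001, -0.0004,  0.002 ]), array([0.0013, 0.    , 0.0001]))
```

>>> carry_out([
  {"delta_pos": [0, -0.0004, 0.0015], "delta_rot": [0.0013, 0, 0], "claw": 0},
  {"delta_pos": [0, -0.0004, 0.0025], "delta_rot": [0.0013, 0, 0], "claw": 0},
  {"delta_pos": [0, -0.0004, 0.003], "delta_rot": [0.0013, 0, 0], "claw": 0},
  {"delta_pos": [0, -0.0004, 0.003], "delta_rot": [0.0013, 0, 0], "claw": 0},
  {"delta_pos": [0, -0.0004, 0.003], "delta_rot": [0.0013, 0, 0], "claw": 0},
  {"delta_pos": [0, -0.0004, 0.003], "delta_rot": [0.0013, 0, 0], "claw": 0},
])

```text
time: 10.87
eef_pos: [0.5006, -0.1662, 0.1326]
tcp_rot: [0.781, 0.624, 0.0, 0.0]
contact_force: [-4.2, 2.0, 7.7]
opening: 0.097
```

```bash
python3 go.py 0.5002 -0.166 0.132 -0.223
```

```text
t 10.8667 pos [ 0.5006 -0.1662  0.1326] F [-4.24  2.03  7.74] M [0.37 0.64 0.03] op 0.097
yaw -0.22285123564337683
(array([ 0.0001, -0.0005,  0.0006]), array([0.0006, 0.0001, 0.0001]))
```

>>> carry_out([
  {"delta_pos": [0, -0.0006, 0.002], "delta_rot": [0.0006, 0, 0], "claw": 0},
  {"delta_pos": [0, -0.0006, 0.003], "delta_rot": [0.0006, 0, 0], "claw": 0},
  {"delta_pos": [0, -0.0006, 0.0035], "delta_rot": [0.0006, 0, 0], "claw": 0},
  {"delta_pos": [0, -0.0006, 0.0035], "delta_rot": [0.0006, 0, 0], "claw": 0},
  {"delta_pos": [0, -0.0006, 0.0035], "delta_rot": [0.0006, 0, 0], "claw": 0},
  {"delta_pos": [0, -0.0006, 0.0035], "delta_rot": [0.0006, 0, 0], "claw": 0},
])

```text
time: 11.37
eef_pos: [0.5007, -0.1662, 0.1325]
tcp_rot: [0.781, 0.624, -0.0, 0.0]
contact_force: [-9.2, 4.2, 17.0]
opening: 0.098
```

```bash
python3 go.py 0.5002 -0.166 0.132 -0.223
```

```text
t 11.3667 pos [ 0.5007 -0.1662  0.1325] F [-9.22  4.16 17.05] M [ 0.67  1.27 -0.01] op 0.098
yaw -0.2225614538474085
(array([ 0.0001, -0.0005,  0.0005]), array([0.0001, 0.0001, 0.0004]))
```

The tool height stays at 0.1325 m while the force climbs to 17 N, so the panel is on the ledge. I'll check it visually.

```bash
python3 - <<'E'
from h import *
T=snap('wrist','w7')
im=bright(np.load('w7.npz')['im'])
a=cv2.resize(im[60:260,120:380],None,fx=3,fy=3,interpolation=cv2.INTER_CUBIC);cv2.imwrite('pics/w7c.png',a[:,:,::-1])
T=snap('scene','s7'); im=bright(np.load('s7.npz')['im'])
a=cv2.resize(im[90:220,110:260],None,fx=4.5,fy=4.5,interpolation=cv2.INTER_CUBIC);cv2.imwrite('pics/s7c.png',a[:,:,::-1])
E
python3 go.py 0.5002 -0.166 0.132 -0.223
```

```text
t 11.4667 pos [ 0.5006 -0.1662  0.1326] F [-8.05  4.24 17.77] M [ 0.62  1.33 -0.02] op 0.102
yaw -0.22254516662233412
(array([ 0.0001, -0.0005,  0.0006]), array([0.0001, 0.0002, 0.0005]))
```

View pics/w7c.png

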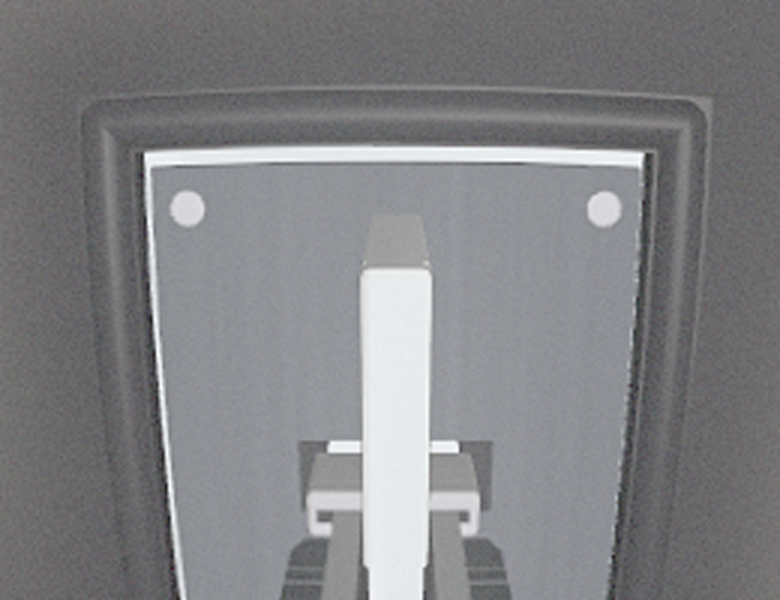

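View pics/s7c.png

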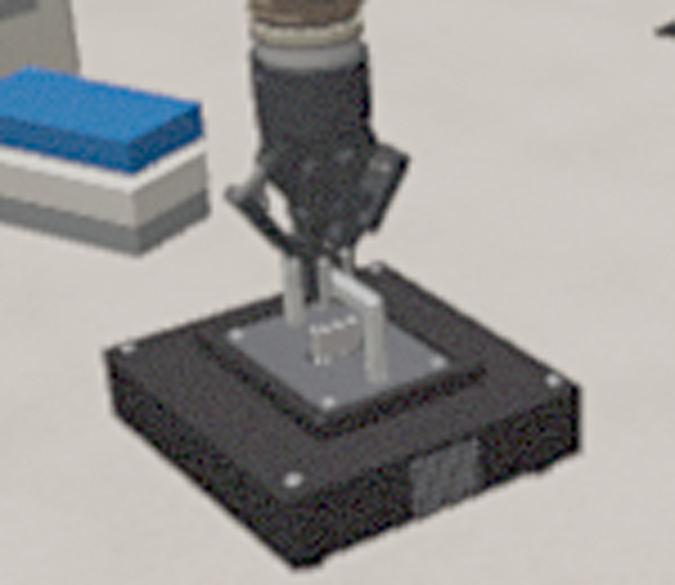

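Run:
```python
from plant import ctrl
s=ctrl.get_state();print(s['time'],abs(s['dq']).max(),s['contact_force'])
print(ctrl.sign_off())
```

```text
11.4667 0.0009196539047889978 [-8.04688     4.23935879 17.77197723]
the job is handed in; nothing more can be done
None
```

The panel is in the frame, handle up over the fastener, and I handed in at 11.5 s with the arm still holding it pressed down. The interface reported no verdict.

- **Fastener:** I gripped the bar head and turned it about 1.0 rad. A wrist picture afterwards put its slot about 0.02 rad from the frame's short sides.
- **Panel:** I used the largest of the three lookalikes; it measured 100 x 135 mm. I took it by the handle and lowered it slowly. Wrist pictures showed the fastener head passing through its slot.
- **Pressed flush:** The push rose from 7.7 to about 17 N while the tool height stayed at 0.1325 m, which means the panel is on the ledge. That height puts the panel's underside at 74.6 mm, against 75 mm for the ledge. Its edges are parallel to the rim, and it had not slipped in the fingers.
- **Side load:** At the end there was also a sideways force of about 9 N on the wrist that I did not explain. The panel sits about 1 mm off centre, and the joints were at rest.
- **Bystanders:** The arm never came near the bottle, the slide tray or the screwdriver. I did not measure their positions again at the end.

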